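# Change the drill bush in the jig

### The job

Change the drill bush in the round-topped aluminium drill jig. First stand the glue bottle and the putty jar, which hem in the bush rack, side by side on the white foam board; then lift the flat-topped bush out of the jig and stand it upright on the empty back pad of the plywood rack, and put the rack's collared bush into the jig in its place, turned so that its two tabs drop into the slots and it sits fully home, without forcing it. Finally stand the bottle and the jar upright again, each on the rack pad it came from.

Things in the scene. Friction and masses are not known exactly. Their poses are not given: they have to be found in the camera images.
- bottle_mid (a point): white glue bottle with a red nozzle, round, 45 mm in diameter and 131 mm tall, standing upright at the front of the plywood rack; its side is straight up to 80 mm, its weight about 0.15 kg. The point is on its axis, 66 mm above its foot; z up
- jar_mid (a point): open round jar of white putty, 52 mm in diameter and 58 mm tall, standing beside the bottle at the front of the rack, about 0.11 kg. The point is on its axis, 29 mm above its foot; z up
- bush_old_grip (a point): steel drill bush with plain flat top, at first in the jig. Head obround, 38 mm across flats, 54 long, 44 tall; below it a round shank 30 mm dia., 18 long, foot chamfered to 26; under the head two tabs 9 wide, 8 high reach 32 mm from the axis along the head's length. 0.22 kg. Point: on the axis, 26 mm above the head's underside, 44 above the foot; x across the flats (grip here), y along the tabs
- bush_new_grip (a point): the other steel bush, with a round collar (33 mm dia., 6 mm high, wide bore) on its top, at first on a back pad of the rack, close behind the bottle or jar, in a bay 86 mm wide between 48 mm high side walls, flats facing the rack's front and back. Otherwise sized as the plain bush, point and axes alike (head's top 18 mm above the point, collar's 24)
- seat (a point): keyed seat in the jig's fixed round aluminium plate (108 mm dia., 20 thick, top 44 mm above the table): through hole 34 mm wide, two slots 14 wide reach 34 mm from the axis on opposite sides. Point: hole's axis in the plate's upper face; y along the slots. A bush fits either way round; fully home its head rests on this face (bush's point 26 mm above it); not aligned, it stands 8 mm too high
- pad_free_top (a point): the empty round rubber pad, 54 mm dia., in a back bay (86 mm wide, side walls 48 mm, back wall 24 mm above the table) of the plywood rack (148 x 190 mm), beside the collared bush's bay. Point: centre of its upper face, 9 mm above the table; x points to the rack's back wall, 46 mm behind the pad's centre
- pad_bottle_top (a point): the round rubber pad, 54 mm in diameter, at the front of the rack on which the glue bottle stands at first; the point is the centre of its upper face, 9 mm above the table
- pad_jar_top (a point): the like pad on which the putty jar stands at first, 92 mm beside the bottle's; both are 56 mm in front of the back pads
- board_top (a point): white foam board lying flat on the table, fixed, 90 x 300 mm and 5 mm thick: the place to which bottle and jar are cleared. The point is the centre of its upper face; y along its 300 mm length, z up
There are look-alikes about, which are no part of the job. What is shaped like the part that bears bush_new_grip but blue or orange is not meant.

How it is judged:
By the outcome, as a careful person would: the job done as asked, in the order asked, and still so for the second after the job is handed in, with the robot touching nothing.
It also fails if it takes over 141 s, if anything falls off the work surface, if the arm or the gripper's body presses on something with over 40 N, if the wrist force passes 120 N, or if a joint passes its speed limit or range.

### The arm

A 6-joint arm with a two-finger parallel gripper is mounted at the origin on a cart in front of the work surface, level with it; the furniture and walls round the work are solid. World frame = base frame: x ahead of the robot, y to its left, z up, the work surface at z = 0. Lengths are in mm, angles in rad, forces in N, time in s.
With the tool pointing down it reaches from about 350 to 975 mm from the base axis. Payload 7.1 kg.
Tool frame: the origin (TCP) lies at the very end of the fingers, on their centre line; the grasp point (between the pads) lies 19 mm behind it (ctrl.grasp_offset is the distance from the TCP to the grasp point, in mm); z points along the fingers, y is the line along which they close (so a half turn about z gives the same grasp; the last joint's range is limited). The gripper opens to 88 mm and grips with 3 to 60 N. Pads are 20 mm wide; open, the fingers measure 115 mm over their backs; the gripper's body (75 mm by 178 mm) begins 61 mm behind the grasp point.
Start: joints at [-1.218, 0.423, 1.63, -0, 1.089, -0.019], TCP at [227.074, -582.273, 222.675] pointing down, gripper open.
Joint ranges: [-3, 3], [-0.9, 2.11], [0.09, 2.58], [-1.31, 4.45], [0.11, 2.69], [-2.54, 2.54]. Speed limits (rad/s): [2.39, 2.39, 3.01, 3.14, 3.14, 3.14].

### API

Orientations are given as a rotation vector (axis times angle).
In Python, from workcell import ctrl, viewer, ticket, models gives the robot as it stands.
- The arm moves only by the tool play_rows, never from a script. Its arguments are lists of equal length, an entry for each row: "dp": the shift along the world's x, y, z in mm, a list of three; "yaw": the turn about the world's z in degrees. In form: {"dp": [[tx, ty, tz], ...], "yaw": [yaw, ...]}. A call has 1 to 8 rows; each row shifts and turns the commanded pose from where the row before left it; what a row does not reach is not made up. A row lasts 1/12 s, in which the tool goes at most 41.7 mm and 7.16 degrees, less where a joint would pass 70% of its speed; a pose out of reach is approached as far as the arm can. A call is refused whole if a number of a shift passes 41.7 or a number of a turn 7.16, either way. A call with a gripper value outside its range is refused whole. "gripper" is the closure, from 0 (fully open) to 1 (shut), set as the call begins (left out, the last holds). The fingers move at their own pace and stop on an object; the grip force is fixed at half the most. Time passes only in rows, so rows that do not move let the fingers close. It gives the time, the measured TCP pose, the force, the opening and the grip force at its end, in the units of the state.
- ctrl.get_obs(): the state, without advancing time (a new reading comes with each control period).
- viewer.get_image(name): name is "scene" or "top" or "wrist"; returns a dict with "pixels" (400x640x3 uint8, red, green, blue), "range_z" (400x640 float32, mm along the optical axis (not along the pixel's ray), 0 where there is no reading), "fx", "fy", "cx", "cy" (pixels), "T" (4x4, takes a point from camera to world coordinates); the wrist camera has in their place "hand_eye" (4x4, takes a point from camera to tool coordinates, whose origin is the TCP and whose axes are the flange's). Camera axes: x right, y up, looking along -z (the intrinsics and any distortion apply to the point x, -y, -z); pixel columns grow to the right and rows downward; lengths in mm; the calibration is good to about 2 mm. A picture is of the moment at which its call begins: read the wrist's pose just before it.
- ticket.close_job(): hands the job in; it is judged then, once.
Trained networks look in a picture, given as the dict that the camera call returned (one of the last four; its "shot" number tells which), for a name from the list of things; names that differ only in an ending like _2 or _b are one class to them, and where a whole thing is asked for, a point or a joint stands for the part that bears it (a point fixed in the world has none). Each returns a list of dicts, best first, with "conf" (0 to 1); they miss things now and then, are a little off and sometimes report something else, mostly with a low value. They report only what shows in the picture. A call takes as long as a camera call. They do not tell look-alikes from the thing itself.
- models.look_for(picture, name): "bbox" ([centre column, centre row, width, height] in pixels, round what is visible of it).
- models.landmark_of(picture, name): "location" ([column, row] in pixels: a listed point, or the origin of a listed thing).
The state is a dict: "t": time; "qpos": joint angles; "qvel": joint speeds; "joint_torque": joint torques, N m; "ee_pos": TCP position; "orientation": TCP orientation; "ft_force": force on the tool from outside, world axes, zero at the start; "moment": the same for the moment, N m; "width": finger opening in mm; "grasp_force": force on a finger pad.
Only numpy, scipy, OpenCV 4.12 (cv2) and the standard library are available. Lean on these libraries where they do the work, as an engineer would, in place of code of your own. Each camera call takes 0.05 s, during which the arm holds its last target. There are 200 camera calls.

## Working session

There is one attempt and no reset: what is moved stays moved. The work goes in short steps, Python scripts to look and compute and a tool call to move; the robot and the scene stay as the last step left them, time stands still between calls to the robot, and variables do not carry over. Pictures are saved under pics/ and viewed, at most 14 in all, crops included, and the job is handed in when it is done.

Besides the shell and the picture viewer there is one more tool, called after "Emit:" as name([rows], argument=value, ...), one row to a line, values as JSON. play_rows: Moves the arm, as the interface text tells. Its arguments: {"type":"object","properties":{"dp":{"type":"array"},"yaw":{"type":"array"},"gripper":{"type":"number"}},"required":["dp","yaw"]}

```bash
mkdir -p pics
cat > h.py <<'E'
import numpy as np, cv2
from workcell import ctrl, viewer, ticket, models
from scipy.spatial.transform import Rotation as R
def shot(n):
    o=ctrl.get_obs(); p=viewer.get_image(n)
    if n=='wrist':
        T=np.eye(4);T[:3,:3]=R.from_rotvec(o['orientation']).as_matrix();T[:3,3]=o['ee_pos'];p['W']=T@np.array(p['hand_eye'])
    else:p['W']=np.array(p['T'])
    return p
def save(p,f,crop=None,s=1):
    im=p['pixels'][:,:,::-1]
    if crop: im=im[crop[1]:crop[3],crop[0]:crop[2]]
    cv2.imwrite('pics/'+f,cv2.resize(im,None,fx=s,fy=s))
def ray(p,u,v):
    d=np.array([(u-p['cx'])/p['fx'],-(v-p['cy'])/p['fy'],-1.]);return p['W'][:3,3],p['W'][:3,:3]@d
def atz(p,u,v,z):
    o,d=ray(p,u,v);return o+d*(z-o[2])/d[2]
def cloud(p):
    v,u=np.mgrid[:400,:640];z=p['range_z'];c=np.stack([(u-p['cx'])/p['fx']*z,-(v-p['cy'])/p['fy']*z,-z],-1)
    return c@p['W'][:3,:3].T+p['W'][:3,3]
E
python3 - <<'E'
from h import *
np.set_printoptions(precision=1,suppress=True)
for n in['scene','top']:
    p=shot(n);save(p,n+'.png');print(n,[k for k in p],p['T'])
    C=cloud(p)
    for m in['bottle_mid','jar_mid','bush_old_grip','bush_new_grip','seat','pad_free_top','pad_bottle_top','pad_jar_top','board_top']:
        for r in models.landmark_of(p,m)[:3]:
            u,v=r['location'];print(m,round(r['conf'],2),np.array([u,v]),C[int(v),int(u)] if 0<=v<400 and 0<=u<640 else '')
print(ctrl.get_obs())
E
```

```text
scene ['pixels', 'range_z', 'fx', 'fy', 'cx', 'cy', 'T', 'shot', 'W'] [[ -0.5  -0.7   0.4 941.2]
 [  0.9  -0.5   0.2 240.8]
 [  0.    0.5   0.9 922.9]
 [  0.    0.    0.    1. ]]
bottle_mid 0.93 [406.2 250.9] [552.2 242.6 114.5]
bottle_mid 0.23 [400.  263.1] [563.9 244.5  63.9]
jar_mid 0.87 [370.5 244.1] [552.8 163.7  52.5]
bush_old_grip 0.78 [224.1 178.9] [ 600.2 -221.5   89.5]
bush_new_grip 0.93 [358.3 263.9] [617.5 163.8  74.3]
bush_new_grip 0.84 [288.5 162.9] [ 466.  -122.4   68.2]
bush_new_grip 0.69 [256.6 140.9] [ 445.3 -239.8   58.4]
seat 0.6 [223.3 185. ] [ 615.  -214.8   82.8]
pad_free_top 0.56 [393.6 287.5] [603.3 256.   11.8]
pad_bottle_top 0.64 [403.5 261.7] [565.4 248.1  84.8]
board_top 0.65 [299.6 231.7] [593.2 -10.3   4.4]
top ['pixels', 'range_z', 'fx', 'fy', 'cx', 'cy', 'T', 'shot', 'W'] [[  -0.     1.    -0.1  440.7]
 [  -1.    -0.     0.    15.2]
 [   0.     0.1    1.  1363.8]
 [   0.     0.     0.     1. ]]
bottle_mid 0.77 [222.8 198. ] [541.1 236.6 115.8]
jar_mid 0.56 [255.2 196.2] [549.5 163.1  52.9]
bush_old_grip 0.53 [404.5 173.3] [ 596.4 -216.3   91.3]
bush_new_grip 0.83 [255.  243.5] [429.1 163.3  65.7]
bush_new_grip 0.76 [418.7 237.2] [ 434.9 -250.6   68. ]
bush_new_grip 0.7 [371.9 233.2] [ 447.8 -131.6   65.2]
seat 0.87 [408.2 176.2] [ 588.6 -226.1   91.2]
pad_free_top 0.75 [219.1 180.4] [597.4 262.3  13.3]
pad_bottle_top 0.56 [402.9 176.4] [ 589.2 -211.4   88.8]
pad_bottle_top 0.42 [223.5 197.9] [543.7 234.5 113.3]
pad_jar_top 0.56 [255.7 196. ] [549.5 163.1  52.9]
board_top 0.61 [315.9 179. ] [596.    7.6   3. ]
{'t': 1.0, 'qpos': array([-1.2,  0.4,  1.6,  0. ,  1.1, -0. ]), 'qvel': array([ 0., -0., -0., -0.,  0., -0.]), 'joint_torque': array([ -0. , -54.5, -27.4,   0.1,   0. ,  -0. ]), 'ee_pos': array([ 227.1, -582.2,  222.7]), 'orientation': array([-3.1, -0.6, -0. ]), 'ft_force': array([-0.6, -0.5, -0.9]), 'moment': array([0., 0., 0.]), 'grasp_force': 0.0, 'width': 87.44265598518987}
```

View pics/scene.png

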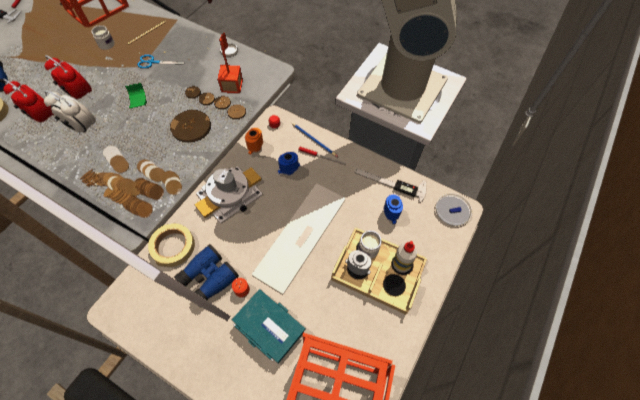

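View pics/top.png

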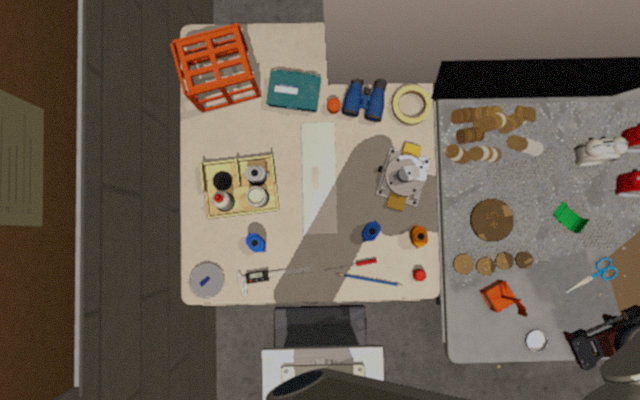

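The rack's collared bush is the silver one at scene (358,264). Its look-alikes are blue at (288,163), blue at (393,207) and orange at (256,141); the silver one in the rack is the one I want. I'm moving the wrist camera over the rack for a close check.

Emit:
play_rows([
  [15, 34, 7],
  [15, 34, 7],
  [15, 34, 7],
  [15, 34, 7],
  [15, 34, 7],
  [15, 34, 7],
  [15, 34, 7],
  [15, 34, 7],
], yaw=[0, 0, 0, 0, 0, 0, 0, 0], gripper=0)

```text
t: 1.67
ee_pos: [347.4, -308.6, 279.2]
orientation: [3.087, 0.58, 0.001]
ft_force: [-0.5, -1.2, -0.2]
width: 87.7
grasp_force: 0.0
```

Emit:
play_rows([
  [15, 34, 7],
  [15, 34, 7],
  [15, 34, 7],
  [15, 34, 7],
  [15, 34, 7],
  [15, 34, 7],
  [15, 34, 7],
  [15, 34, 7],
], yaw=[0, 0, 0, 0, 0, 0, 0, 0])

```text
t: 2.33
ee_pos: [467.4, -36.4, 335.4]
orientation: [3.087, 0.581, 0.001]
ft_force: [0.5, -0.3, -0.0]
width: 87.7
grasp_force: 0.0
```

Run:
```python
from h import *
np.set_printoptions(precision=2,suppress=True)
o=ctrl.get_obs();print(o['t'],o['ee_pos'],R.from_rotvec(o['orientation']).as_matrix(),o['qpos'])
p=shot('wrist');save(p,'w1.png');print(p['hand_eye'],p['fx'],p['cx'],p['cy'])
```

```text
2.3333 [467.44 -36.4  335.37] [[ 0.93  0.36  0.  ]
 [ 0.36 -0.93 -0.  ]
 [ 0.    0.   -1.  ]] [-0.1   0.06  1.84 -0.    1.24  1.1 ]
[[   0.      0.96    0.28   75.3 ]
 [   1.     -0.      0.      0.05]
 [   0.      0.28   -0.96 -162.08]
 [   0.      0.      0.      1.  ]] 287.8077800522885 322.6046529200599 198.04630210616583
```

View pics/w1.png

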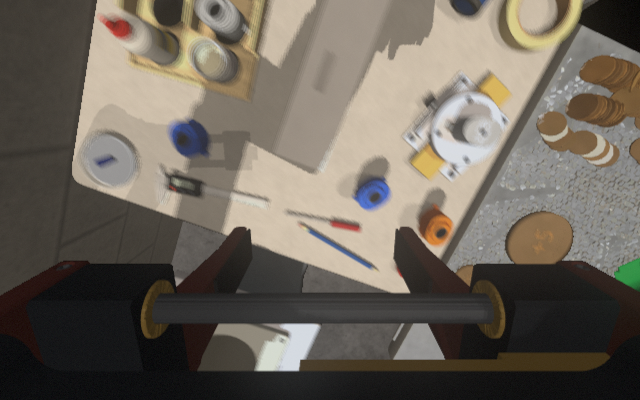

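The wrist view shows the silver collared bush at about (220,15), next to the jar at (213,60) and the bottle at (150,40). The jig is at (468,128). I'm moving behind the rack for a square look.

Emit:
play_rows([
  [-5, 34.5, 0],
  [-5, 34.5, 0],
  [-5, 34.5, 0],
  [-5, 34.5, 0],
  [-5, 34.5, 0],
  [-5, 34.5, 0],
  [-5, 34.5, 0],
  [0, 0, 0],
], yaw=[-3, -3, -3, -3, -3, -3, -3, 0])

```text
t: 3.05
ee_pos: [431.3, 207.8, 334.9]
orientation: [-3.14, -0.01, -0.001]
ft_force: [-0.4, -0.5, 0.2]
width: 88.1
grasp_force: 0.0
```

Emit:
play_rows([
  [0, 0, 0],
  [0, 0, 0],
  [0, 0, 0],
], yaw=[0, 0, 0])

```text
t: 3.3
ee_pos: [432.2, 202.3, 334.6]
orientation: [3.141, 0.007, -0.0]
ft_force: [0.1, -0.7, 0.4]
width: 87.6
grasp_force: 0.0
```

```bash
cat > m.py <<'E'
from h import *
np.set_printoptions(precision=1,suppress=True)
o=ctrl.get_obs();print(o['t'],o['ee_pos'],o['qpos'])
p=shot('wrist');save(p,'w2.png');np.save('w2.npy',p['range_z'])
C=cloud(p);np.save('c2.npy',C)
H={'bottle_mid':75,'jar_mid':38,'bush_new_grip':53,'bush_old_grip':70,'pad_free_top':9,'pad_bottle_top':9,'pad_jar_top':9}
for m in H:
    for r in models.landmark_of(p,m)[:2]:
        u,v=r['location'];print(m,round(r['conf'],2),np.array([u,v]),C[int(v),int(u)],atz(p,u,v,H[m]))
E
python3 m.py
```

```text
3.3 [432.2 202.3 334.6] [ 0.4  0.1  1.8 -0.   1.2  2. ]
bottle_mid 0.94 [292.8  91.5] [536.5 241.  116.4] [539.  244.1  75. ]
jar_mid 0.94 [351.1  84.1] [551.5 162.   50.8] [552.6 160.7  38. ]
bush_new_grip 0.95 [537.2 151.9] [ 458.2 -118.    63.5] [ 455.6 -126.4   53. ]
bush_new_grip 0.89 [608.8 165.4] [ 436.8 -235.8   57.6] [ 435.4 -241.9   53. ]
pad_bottle_top 0.7 [625.2  55.3] [ 587.9 -203.5   71.2] [ 599.3 -263.4    9. ]
pad_bottle_top 0.57 [291.9  93.1] [533.9 241.9 120. ] [541.5 252.1   9. ]
```

View pics/w2.png

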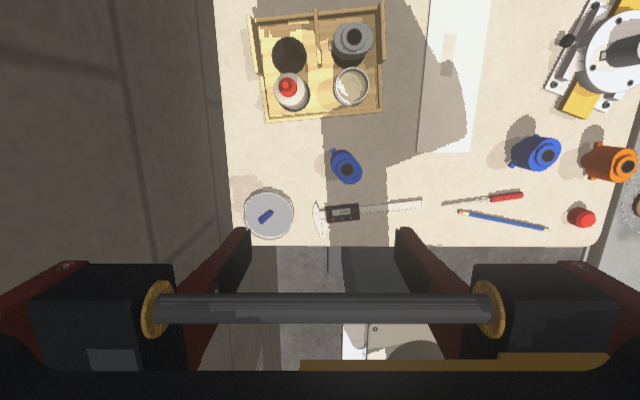

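The silver bush, with its round collar and dark bore, is at (352,42). The jar is at (351,86), the bottle at (290,90) and the free pad at (288,55). The blue and orange ones are outside the rack. Next I'll get precise positions from the depth image.

```bash
cat > fit.py <<'E'
from h import *
from scipy.optimize import least_squares
np.set_printoptions(precision=1,suppress=True)
def circ(P,r,o):
    f=lambda c:np.hypot(P[:,0]-c[0],P[:,1]-c[1])-r
    s=least_squares(f,o,loss='soft_l1',f_scale=1.);return s.x,len(P),np.std(s.fun)
def sel(C,c,rad,z0,z1):
    q=C.reshape(-1,3);return q[(np.hypot(q[:,0]-c[0],q[:,1]-c[1])<rad)&(q[:,2]>z0)&(q[:,2]<z1)]
E
python3 - <<'E'
from fit import *
C=np.load('c2.npy')
P=sel(C,(553,162),32,62,75);print('jar rim',len(P),P.mean(0),P.min(0),P.max(0))
print(cv2.minEnclosingCircle(P[:,:2].astype(np.float32)))
P=sel(C,(540,243),35,30,86);print('bottle',circ(P,22.5,[545,243]),P.min(0),P.max(0))
P=sel(C,(540,243),35,125,160);print('nozzle',P.mean(0) if len(P) else 0)
P=sel(C,(612,165),40,71,85);print('collar',len(P),P.mean(0),cv2.minEnclosingCircle(P[:,:2].astype(np.float32)))
P=sel(C,(612,165),40,65,85);print('head',len(P),P.mean(0),cv2.minAreaRect(P[:,:2].astype(np.float32)))
q=C.reshape(-1,3);P=q[(q[:,0]>480)&(q[:,0]<720)&(q[:,1]>90)&(q[:,1]<320)&(q[:,2]>8)&(q[:,2]<150)]
print('rack',cv2.minAreaRect(P[:,:2].astype(np.float32)),len(P))
P=q[(q[:,0]>480)&(q[:,0]<720)&(q[:,1]>130)&(q[:,1]<300)&(q[:,2]>38)&(q[:,2]<50)]
import sys
p=cv2.imread('pics/w2.png');g=p[10:130,240:400].max(2)
m=(g<60).astype(np.uint8);n,l,s,c=cv2.connectedComponentsWithStats(m)
Z=C[10:130,240:400]
for i in range(1,n):
    if s[i,4]>200: print('dark',s[i],c[i]+[240,10],Z[l==i].mean(0),cv2.minEnclosingCircle(Z[l==i][:,:2].astype(np.float32)))
E
```

```text
jar rim 243 [549.7 161.   66.5] [524.7 138.1  62.1] [571.8 185.8  69.3]
((548.067626953125, 161.90631103515625), 24.233030319213867)
bottle (array([540.1, 248.4]), 134, np.float64(0.5667796941090236)) [516.7 225.6  32.4] [561.3 269.4  85.8]
nozzle [540.3 246.  135.5]
collar 831 [605.1 163.2  75.3] ((606.0763549804688, 162.688720703125), 26.147676467895508)
head 1108 [605.1 163.4  74. ] ((606.2018432617188, 162.90536499023438), (38.485206604003906, 53.38788986206055), 2.1937623023986816)
rack ((577.837158203125, 208.1510467529297), (148.13818359375, 190.00283813476562), 5.673050880432129) 7906
```

Emit:
play_rows([
  [27, 11.5, -20],
  [27, 11.5, -20],
  [27, 11.5, -20],
  [27, 11.5, -20],
  [0, 0, -30],
  [0, 0, -30],
  [0, 0, 0],
  [0, 0, 0],
], yaw=[1.5, 1.5, 1.5, 1, 0, 0, 0, 0], gripper=0.25)

```text
t: 4.37
ee_pos: [539.1, 248.7, 193.4]
orientation: [3.136, 0.159, -0.006]
ft_force: [-0.1, 0.3, 0.7]
width: 65.8
grasp_force: 0.0
```

Run:
```python
from fit import *
o=ctrl.get_obs();print(o['ee_pos'],o['width'],o['qpos'])
p=shot('wrist');save(p,'w3.png');np.save('c3.npy',cloud(p))
```

```text
[539.1 248.7 193.4] 65.82601910142054 [0.4 0.4 1.7 0.  1.  1.9]
```

View pics/w3.png

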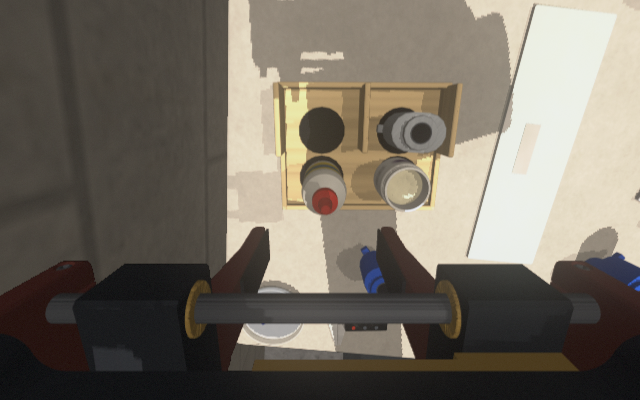

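Both the rack and the tool are square now. The bottle is centred between the fingers at (324,190), and the free pad is at (322,130). I'll go down and grip it, then measure the pads and the board.

Emit:
play_rows([
  [1, -0.5, -28],
  [0, 0, -28],
  [0, 0, -28],
  [0, 0, -22],
  [0, 0, -20],
  [0, 0, 0],
  [0, 0, 0],
], yaw=[0, 0, 0, 0, 0, 0, 0])

```text
t: 5.0
ee_pos: [541.9, 249.1, 70.2]
orientation: [-3.137, -0.159, -0.002]
ft_force: [0.9, -0.4, -0.0]
width: 65.9
grasp_force: 0.0
```

Emit:
play_rows([
  [0, 0, 0],
  [0, 0, 0],
  [0, 0, 0],
  [0, 0, 0],
  [0, 0, 0],
], yaw=[0, 0, 0, 0, 0], gripper=1)

```text
t: 5.42
ee_pos: [542.0, 249.0, 70.1]
orientation: [-3.137, -0.159, -0.004]
ft_force: [0.9, -0.9, 6.9]
width: 42.4
grasp_force: 30.0
```

Run:
```python
from fit import *
C=np.load('c3.npy');im=cv2.imread('pics/w3.png')
g=im.max(2)[100:160,295:350];m=(g<60).astype(np.uint8);n,l,s,c=cv2.connectedComponentsWithStats(m)
i=1+s[1:,4].argmax();Z=C[100:160,295:350][l==i];print('pad',s[i],Z.mean(0),cv2.minEnclosingCircle(Z[:,:2].astype(np.float32)))
q=C.reshape(-1,3);P=q[(q[:,0]>480)&(q[:,0]<720)&(q[:,1]>90)&(q[:,1]<320)&(q[:,2]>9)&(q[:,2]<150)]
print('rack',cv2.minAreaRect(P[:,:2].astype(np.float32)),len(P))
P=sel(C,(606,163),36,63,80);print('head',len(P),P.mean(0),cv2.minAreaRect(P[:,:2].astype(np.float32)))
P=sel(C,(549,161),34,55,75);print('jar',len(P),P.mean(0),cv2.minEnclosingCircle(P[:,:2].astype(np.float32)))
p=shot('top');C=cloud(p);im=p['pixels'];np.save('ctop.npy',C)
m=((C[...,2]>-6)&(C[...,2]<14)&(im.min(2)>100)&(im.max(2).astype(int)-im.min(2)<22)).astype(np.uint8);
n,l,s,c=cv2.connectedComponentsWithStats(m)
for i in range(1,n):
  if s[i,4]>300: print('board?',s[i],C[l==i].mean(0))
# lit+shadow edge columns: print colors
print(im[150,295:345].tolist()[::4]);print(im[215,295:345].tolist()[::4])
print(C[150,318],C[150,350])
```

```text
pad [ 31  10  18  37 355] [600.6 239.7  10.1] ((600.3369750976562, 242.05697631835938), 20.691856384277344)
rack ((578.146728515625, 207.42630004882812), (148.2743377685547, 190.9573974609375), 5.5856547355651855) 12569
head 1951 [606.3 164.7  73.8] ((602.102294921875, 160.11795043945312), (56.13689041137695, 50.83966827392578), 33.94679641723633)
jar 709 [548.2 161.   63.6] ((548.6675415039062, 162.26193237304688), 24.715957641601562)
board? [  438    89   202   275 38246] [ 437.9 -592.3    3.8]
board? [ 301  122   37  113 3619] [596.5  -3.2   6.3]
board? [ 274  346  111   54 2779] [103.3 -60.    2.6]
[[184, 172, 154], [182, 169, 149], [186, 186, 169], [186, 186, 170], [187, 187, 170], [185, 186, 173], [187, 187, 173], [186, 186, 170], [186, 186, 176], [188, 188, 177], [179, 173, 159], [187, 172, 154], [184, 174, 152]]
[[186, 173, 154], [188, 177, 160], [182, 175, 163], [186, 188, 175], [185, 186, 184], [186, 188, 185], [186, 186, 183], [186, 187, 183], [186, 187, 183], [188, 187, 183], [186, 188, 181], [187, 173, 153], [187, 174, 152]]
[673.5  -2.1   7.6] [672.6 -88.5   3. ]
```

Emit:
play_rows([
  [0, 0, 0],
  [0, 0, 0],
  [0, 0, -2.5],
  [0, 0, -2.5],
  [0, 0, 0],
], yaw=[0, 0, 0, 0, 0], gripper=0.3)

```text
t: 5.88
ee_pos: [540.5, 248.5, 62.9]
orientation: [3.137, 0.159, -0.002]
ft_force: [-0.9, 0.6, -0.1]
width: 61.1
grasp_force: 0.0
```

Emit:
play_rows([
  [0, 0, 0],
  [0, 0, 0],
  [0, 0, 0],
  [0, 0, 0],
  [0, 0, 4],
  [0, 0, 30],
  [0, 0, 35],
  [0, 0, 35],
], yaw=[0, 0, 0, 0, 0, 0, 0, 0], gripper=1)

```text
t: 6.55
ee_pos: [540.2, 248.4, 168.2]
orientation: [3.137, 0.159, -0.004]
ft_force: [0.7, 0.2, -0.7]
width: 42.7
grasp_force: 30.0
```

Run:
```python
from fit import *
p=shot('top');C=cloud(p);im=p['pixels'].astype(int)
m=((im.max(2)-im[...,2]<24)&(np.abs(C[...,2])<15)&(im.min(2)>100)).astype(np.uint8);m=cv2.morphologyEx(m,cv2.MORPH_OPEN,np.ones((3,3),np.uint8))
n,l,s,c=cv2.connectedComponentsWithStats(m)
i=l[150,318];print(s[i]);vv,uu=np.where(l==i)
P=np.array([atz(p,u,v,5)[:2] for u,v in zip(uu,vv)],np.float32);print(cv2.minAreaRect(P))
save(p,'t2.png',(150,60,450,310),2.5)
p=shot('scene');C=cloud(p)
q=C.reshape(-1,3);col=p['pixels'].reshape(-1,3).astype(int);k=(q[:,0]>400)&(q[:,0]<800)&(abs(q[:,1])<110)&(abs(q[:,2]-4)<10)&(col.max(1)-col[:,2]<24)&(col.min(1)>100)
print(k.sum(),cv2.minAreaRect(q[k][:,:2].astype(np.float32)),np.median(q[k],0))
o=ctrl.get_obs();print(o['ee_pos'],o['width'],o['grasp_force'])
```

```text
[ 301  122   37  113 3675]
((599.1708984375, -2.2285232543945312), (302.0877990722656, 92.49122619628906), 0.017305485904216766)
3676 ((621.6173095703125, 2.802001953125), (358.51611328125, 142.61717224121094), 11.166831970214844) [615.9  -3.2   5.7]
[544.5 250.2 173.6] 42.74474404615027 29.994648788327822
```

View pics/t2.png

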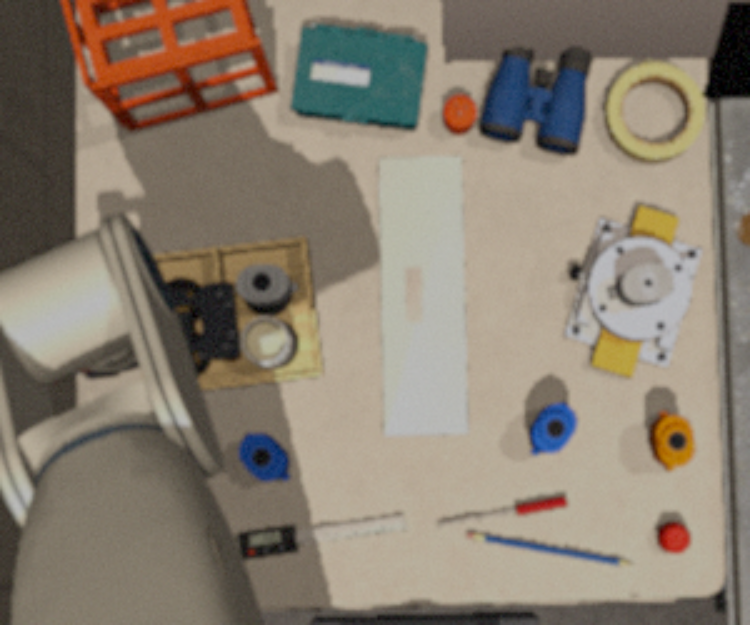

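The board runs along x, with its centre at about (599,-2); in the crop it spans rows 155–435. I'm placing the bottle at (650,-3).

Emit:
play_rows([
  [13.6, -31.5, 0],
  [13.6, -31.5, 0],
  [13.6, -31.5, 0],
  [13.6, -31.5, 0],
  [13.6, -31.5, 0],
  [13.6, -31.5, 0],
  [13.6, -31.5, 0],
  [13.6, -31, 0],
], yaw=[0, 0, 0, 0, 0, 0, 0, 0])

```text
t: 7.32
ee_pos: [649.6, -4.5, 166.7]
orientation: [-3.137, -0.159, 0.002]
ft_force: [-0.4, -0.2, -0.6]
width: 42.8
grasp_force: 30.0
```

Emit:
play_rows([
  [0, 0, -20],
  [0, 0, -30],
  [0, 0, -25],
  [0, 0, -15],
  [0, 0, -10],
  [0, 0, -4],
  [0, 0, 0],
  [0, 0, 0],
], yaw=[0, 0, 0, 0, 0, 0, 0, 0])

```text
t: 7.98
ee_pos: [650.4, -2.7, 64.2]
orientation: [3.138, 0.159, 0.001]
ft_force: [0.3, 0.3, -0.5]
width: 42.8
grasp_force: 30.0
```

Run:
```python
from fit import *
for i in range(1):
    o=ctrl.get_obs();print(o['t'],o['ee_pos'],o['ft_force'],o['width'],o['qpos'])
p=shot('scene');C=cloud(p);P=sel(C,(650,-3),36,8,60);print('bottle',circ(P,22.5,[650,-3]),P.min(0))
```

```text
7.9833 [650.4  -2.7  64.2] [ 0.3  0.3 -0.5] 42.75472951619176 [-0.   0.7  1.7  0.   0.8  1.4]
bottle (array([650.1,  -2.7]), 133, np.float64(2.673566214485136)) [624.3 -38.7   8.1]
```

Emit:
play_rows([
  [0, 0, -2],
  [0, 0, -1.5],
  [0, 0, 0],
  [0, 0, 0],
], yaw=[0, 0, 0, 0])

```text
t: 8.37
ee_pos: [650.0, -2.7, 60.5]
orientation: [3.138, 0.159, 0.001]
ft_force: [0.4, -1.2, -1.4]
width: 42.7
grasp_force: 30.0
```

Emit:
play_rows([
  [0, 0, -1],
  [0, 0, 0],
  [0, 0, 0],
], yaw=[0, 0, 0])

```text
t: 8.62
ee_pos: [650.3, -2.8, 59.6]
orientation: [-3.138, -0.159, -0.001]
ft_force: [0.0, 0.3, 2.8]
width: 42.5
grasp_force: 30.0
```

Emit:
play_rows([
  [0, 0, 0],
  [0, 0, 0],
  [0, 0, 0],
  [0, 0, 20],
  [0, 0, 35],
  [0, 0, 35],
  [0, 0, 35],
], yaw=[0, 0, 0, 0, 0, 0, 0], gripper=0.25)

```text
t: 9.2
ee_pos: [649.3, -2.8, 185.0]
orientation: [-3.137, -0.159, 0.002]
ft_force: [0.1, -0.1, 0.1]
width: 66.4
grasp_force: 0.0
```

Emit:
play_rows([
  [-18, 30, 0],
  [-18, 30, 0],
  [-18, 30, 0],
  [-18, 30, 0],
  [-18, 30, 0],
  [-10.5, 14, 0],
  [0, 0, 0],
  [0, 0, 0],
], yaw=[0, 0, 0, 0, 0, 0, 0, 0])

```text
t: 9.87
ee_pos: [549.1, 161.8, 184.3]
orientation: [3.137, 0.162, 0.0]
ft_force: [0.2, -0.6, 0.1]
width: 66.0
grasp_force: 0.0
```

Run:
```python
from fit import *
o=ctrl.get_obs();print(o['t'],o['ee_pos'],o['width'])
p=shot('wrist');save(p,'w4.png');C=cloud(p);np.save('c4.npy',C)
th=np.radians(5.63);Rm=np.array([[np.cos(th),np.sin(th)],[-np.sin(th),np.cos(th)]])
q=C.reshape(-1,3);r=(q[:,:2]-[578,207.8])@Rm.T
for x0 in(-70,-50,-33,-10,10,25,40,60):
    print(x0,[ (lambda z: int(np.max(z)) if len(z) else None)(q[(abs(r[:,0]-x0)<7)&(abs(r[:,1]-y)<3),2]) for y in(-97,-93,-89,-85,-80,-4,0,4,86,89,92,95)])
P=sel(C,(549,161),34,60,75);print('jar',len(P),P.mean(0),cv2.minEnclosingCircle(P[:,:2].astype(np.float32)))
```

```text
9.8667 [549.1 161.8 184.3] 65.96353808089006
-70 [14, 16, 15, 15, 15, 16, 15, 15, 15, 15, 15, 15]
-50 [13, 15, 15, 7, 261, 7, 7, 7, 13, 15, 15, 15]
-33 [14, 15, 15, 7, 277, 7, 7, 7, 14, 15, 15, 15]
-10 [304, 304, 304, 304, 304, 304, 304, 304, 15, 15, 15, 15]
10 [49, 49, 49, 7, 7, 49, 49, 48, 49, 49, 49, 49]
25 [48, 49, 49, 7, 26, 49, 49, 49, 48, 49, 49, 49]
40 [48, 49, 49, 7, 7, 49, 49, 48, 48, 49, 49, 49]
60 [49, 49, 49, 8, 7, 50, 50, 49, 48, 49, 49, 49]
jar 506 [547.3 161.5  65.9] ((548.2091674804688, 161.5180206298828), 24.34923553466797)
```

View pics/w4.png

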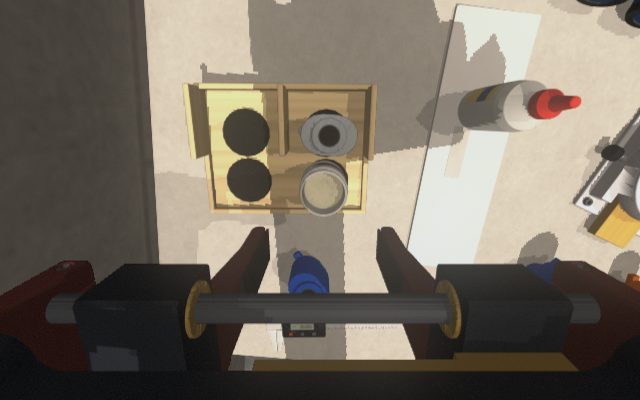

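The bottle stands on the board at (500,105). The jar is centred between the fingers at (324,188), and the front rack walls are only 15 mm high. I'm gripping the jar.

Emit:
play_rows([
  [0, 0, -25],
  [0, 0, -35],
  [0, 0, -35],
  [0, 0, -30],
  [0, 0, -20],
  [0, 0, -11],
  [0, 0, 0],
], yaw=[0, 0, 0, 0, 0, 0, 0])

```text
t: 10.5
ee_pos: [548.5, 159.7, 25.7]
orientation: [3.137, 0.157, -0.006]
ft_force: [-1.1, -0.5, -0.3]
width: 65.8
grasp_force: 0.0
```

Emit:
play_rows([
  [0, 0, 0],
  [0, 0, 0],
  [0, 0, 0],
  [0, 0, 0],
  [0, 0, 3],
  [0, 0, 25],
  [0, 0, 35],
  [0, 0, 35],
], yaw=[0, 0, 0, 0, 0, 0, 0, 0], gripper=1)

```text
t: 11.17
ee_pos: [548.3, 161.1, 127.0]
orientation: [3.137, 0.159, -0.004]
ft_force: [1.7, 0.3, -0.4]
width: 50.7
grasp_force: 30.0
```

Emit:
play_rows([
  [0, -20, 10],
  [0, -30, 0],
  [0, -30, 0],
  [0, -30, 0],
  [0, -30, 0],
  [0, -20, 0],
  [0, -5, 0],
  [0, 0, 0],
], yaw=[0, 0, 0, 0, 0, 0, 0, 0])

```text
t: 11.83
ee_pos: [549.3, -4.9, 136.7]
orientation: [-3.138, -0.155, -0.001]
ft_force: [0.0, 0.8, -1.2]
width: 50.4
grasp_force: 30.0
```

Run:
```python
from fit import *
o=ctrl.get_obs();print(o['t'],o['ee_pos'],o['width'])
C=np.load('c4.npy');im=cv2.imread('pics/w4.png');p=dict(np.load('w4p.npz')) if 0 else None
g=im.max(2)
for nm,(a,b,c,d) in dict(free=(215,100,275,156),bottle=(220,157,275,205)).items():
    m=(g[b:d,a:c]<62).astype(np.uint8);n,l,s,cc=cv2.connectedComponentsWithStats(m);i=1+s[1:,4].argmax();Z=C[b:d,a:c][l==i];Z=Z[(Z[:,2]>5)&(Z[:,2]<14)]
    print(nm,s[i],np.median(Z,0),cv2.minEnclosingCircle(Z[:,:2].astype(np.float32)),cv2.minAreaRect(Z[:,:2].astype(np.float32)))
P=sel(C,(606,163),36,62,82);print('head',len(P),P.mean(0),cv2.minEnclosingCircle(P[:,:2].astype(np.float32)),cv2.minAreaRect(P[:,:2].astype(np.float32)))
```

```text
11.8333 [549.3  -4.9 136.7] 50.43906010708986
free [ 47  20   7  25 108] [598.8 232.9   9.4] ((599.0916748046875, 233.10691833496094), 13.384306907653809) ((599.0849609375, 233.34262084960938), (26.64497947692871, 7.200628757476807), 1.6268001794815063)
bottle [ 34  14  17  27 261] [539.7 232.3   9.2] ((538.0347900390625, 231.7852325439453), 16.5080623626709) ((538.0665283203125, 233.63433837890625), (18.55948257446289, 32.866668701171875), 86.9490737915039)
head 2002 [606.3 162.7  74.1] ((599.2278442382812, 162.3082733154297), 29.441574096679688) ((601.9271240234375, 159.707763671875), (56.166500091552734, 50.85035705566406), 33.49238967895508)
```

Emit:
play_rows([
  [0, 0, -25],
  [0, 0, -30],
  [0, 0, -25],
  [0, 0, -15],
  [0, 0, -10],
  [0, 0, -4],
  [0, 0, -1],
  [0, 0, 0],
], yaw=[0, 0, 0, 0, 0, 0, 0, 0])

```text
t: 12.5
ee_pos: [550.0, -3.3, 26.7]
orientation: [3.137, 0.16, 0.002]
ft_force: [-0.6, -1.1, -1.3]
width: 50.7
grasp_force: 30.0
```

Emit:
play_rows([
  [0, 0, -1],
  [0, 0, -1],
  [0, 0, 0],
  [0, 0, 0],
], yaw=[0, 0, 0, 0])

```text
t: 12.83
ee_pos: [550.4, -3.7, 25.7]
orientation: [-3.138, -0.159, -0.004]
ft_force: [-1.0, 1.7, 6.1]
width: 50.4
grasp_force: 30.0
```

Emit:
play_rows([
  [0, 0, -1],
  [0, 0, 0],
  [0, 0, 0],
], yaw=[0, 0, 0])

```text
t: 13.08
ee_pos: [550.4, -3.7, 25.6]
orientation: [-3.138, -0.159, -0.004]
ft_force: [-5.0, 1.9, 16.8]
width: 50.1
grasp_force: 30.0
```

Emit:
play_rows([
  [0, 0, 1],
  [0, 0, 0],
  [0, 0, 0],
  [0, 0, 20],
  [0, 0, 35],
  [0, 0, 40],
  [0, 0, 40],
  [0, -15, 40],
], yaw=[0, 0, 0, 0, 0, 0, 0, 0], gripper=0.2)

```text
t: 13.75
ee_pos: [549.0, -17.2, 200.0]
orientation: [-3.137, -0.161, 0.0]
ft_force: [0.7, -0.2, 0.4]
width: 69.8
grasp_force: 0.0
```

Emit:
play_rows([
  [0, -35, 0],
  [0, -40, 0],
  [0, -40, 0],
  [0, -40, 0],
  [0, -30, 0],
  [0, -16, 0],
  [0, 0, 0],
  [0, 0, 0],
], yaw=[0, 0, 0, 0, 0, 0, 0, 0])

```text
t: 14.42
ee_pos: [549.0, -220.0, 197.9]
orientation: [-3.137, -0.156, 0.001]
ft_force: [-0.2, 0.7, -1.1]
width: 70.1
grasp_force: 0.0
```

```bash
cat > jig.py <<'E'
from fit import *
import sys
o=ctrl.get_obs();print(o['t'],o['ee_pos'],o['width'],o['qpos'])
p=shot('wrist');save(p,sys.argv[1]);C=cloud(p);np.save('cj.npy',C)
for m in('bush_old_grip','seat'):
    for r in models.landmark_of(p,m)[:2]:
        u,v=r['location'];print(m,round(r['conf'],2),np.array([u,v]),atz(p,u,v,70 if m[0]=='b' else 44))
P=sel(C,(597,-218),70,80,100);print('head',len(P),P.mean(0),cv2.minAreaRect(P[:,:2].astype(np.float32)))
P=sel(C,(597,-218),70,38,50);print('plate',len(P),P.mean(0),cv2.minEnclosingCircle(P[:,:2].astype(np.float32)))
E
python3 jig.py w5.png
```

```text
14.4167 [ 549.  -220.   197.9] 70.13322442417784 [-0.4  0.4  1.7  0.   1.   1.1]
bush_old_grip 0.91 [334.8 144.8] [ 597.2 -227.2   70. ]
head 1966 [ 596.4 -227.6   88.1] ((596.0601196289062, -227.82379150390625), (38.19384765625, 52.76044464111328), 6.152857303619385)
plate 5805 [ 599.9 -226.7   44.1] ((595.9015502929688, -227.7523956298828), 54.12093734741211)
```

View pics/w5.png

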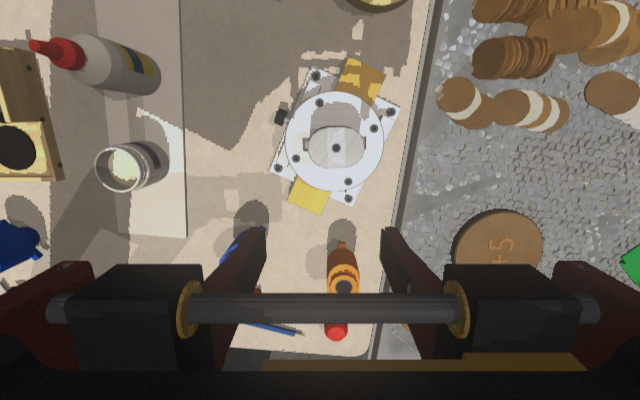

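The plain bush is at (336,145), centred on the plate, with its head turned 6° and tabs along y. Positions are (596,-228) for both the bush and the seat. I'm turning the gripper 90° over it.

Emit:
play_rows([
  [8, -1.5, 0],
  [8, -1.5, 0],
  [8, -1.5, 0],
  [8, -1.5, 0],
  [8, -1, 0],
  [7, -0.8, 0],
  [0, 0, 0],
  [0, 0, 0],
], yaw=[7, 7, 7, 7, 7, 7, 7, 7], gripper=0.3)

```text
t: 15.23
ee_pos: [596.9, -225.6, 198.1]
orientation: [-2.689, -1.624, 0.0]
ft_force: [-0.5, -1.0, 0.9]
width: 61.6
grasp_force: 0.0
```

Emit:
play_rows([
  [0, 0, -15],
  [0, 0, -20],
  [0, 0, -20],
  [0, 0, -20],
  [0, 0, -15],
  [0, 0, 0],
  [0, 0, 0],
  [0, 0, 0],
], yaw=[7, 7, 7, 7, 6.3, 0, 0, 0])

```text
t: 15.9
ee_pos: [597.1, -226.6, 109.1]
orientation: [2.102, 2.333, 0.001]
ft_force: [0.1, 0.1, 0.1]
width: 61.5
grasp_force: 0.0
```

Run:
```python
from fit import *
o=ctrl.get_obs();m=R.from_rotvec(o['orientation']).as_matrix();print(o['t'],o['ee_pos'],o['width'],np.degrees(np.arctan2(m[1,0],m[0,0])),o['qpos'])
C=np.load('cj.npy')
for a in range(0,360,20):
    x,y=596+50*np.cos(np.radians(a)),-227.8+50*np.sin(np.radians(a));P=sel(C,(x,y),14,30,200);print(a,P[:,2].max() if len(P) else None,end=' ')
```

```text
15.9 [ 597.1 -226.6  109.1] 61.51725245478314 95.9780298484063 [-0.4  0.6  1.7  0.   0.9 -0.5]
0 46.931924679631834 20 46.39861994854488 40 46.36861713349083 60 46.333042546383695 80 46.032259513330416 100 46.71175778089662 120 46.71175778089662 140 199.73764149199928 160 45.93678250207944 180 46.133221241019385 200 199.91359732616286 220 199.91359732616286 240 199.7966810363731 260 46.10530235562129 280 46.264748575141425 300 46.18248963806241 320 46.60625433048415 340 46.60625433048415
```

Emit:
play_rows([
  [-0.7, -1, -15],
  [0, 0, -20],
  [0, 0, -13],
  [0, 0, -8],
  [0, 0, -1],
  [0, 0, 0],
  [0, 0, 0],
], yaw=[0, 0, 0, 0, 0, 0, 0])

```text
t: 16.48
ee_pos: [596.3, -228.4, 52.0]
orientation: [2.1, 2.335, 0.001]
ft_force: [-0.0, 0.7, -0.5]
width: 61.6
grasp_force: 0.0
```

Emit:
play_rows([
  [0, 0, 0],
  [0, 0, 0],
  [0, 0, 0],
  [0, 0, 0],
  [0, 0, 0],
], yaw=[0, 0, 0, 0, 0], gripper=1)

```text
t: 16.9
ee_pos: [596.1, -228.4, 51.7]
orientation: [2.1, 2.336, 0.001]
ft_force: [0.8, -0.2, 1.9]
width: 38.1
grasp_force: 30.0
```

Emit:
play_rows([
  [0, 0, 2],
  [0, 0, 4],
  [0, 0, 8],
  [0, 0, 12],
  [0, 0, 20],
  [0, 0, 0],
  [0, 0, 0],
], yaw=[0, 0, 0, 0, 0, 0, 0])

```text
t: 17.48
ee_pos: [596.7, -228.6, 98.9]
orientation: [2.098, 2.334, 0.002]
ft_force: [0.1, 0.4, -2.0]
width: 37.6
grasp_force: 30.0
```

Emit:
play_rows([
  [0, 0, 30],
  [0, 0, 35],
  [0, 15, 35],
  [0, 35, 10],
  [0, 40, 0],
  [0, 40, 0],
  [0, 40, 0],
  [0, 40, 0],
], yaw=[0, 0, 0, 0, 0, 0, 0, 0])

```text
t: 18.15
ee_pos: [594.8, -16.6, 206.5]
orientation: [-2.1, -2.335, 0.001]
ft_force: [1.4, 0.1, -2.1]
width: 37.8
grasp_force: 30.0
```

Emit:
play_rows([
  [0, 40, 0],
  [0, 40, 0],
  [0, 40, 0],
  [0, 40, 0],
  [0, 40, 0],
  [0, 30, 0],
  [0, 24, 0],
  [0, 15, 0],
], yaw=[0, 0, 0, 0, 0, 0, 0, 0])

```text
t: 18.82
ee_pos: [594.8, 253.4, 206.1]
orientation: [-2.097, -2.338, 0.001]
ft_force: [0.0, 0.6, -2.6]
width: 37.8
grasp_force: 30.0
```

Emit:
play_rows([
  [0, 5, -20],
  [0, 0, -30],
  [0, 0, -20],
  [0, 0, -10],
  [0, 0, 0],
  [0, 0, 0],
], yaw=[0, 0, 0, 0, 0, 0])

```text
t: 19.32
ee_pos: [595.7, 255.3, 126.9]
orientation: [-2.1, -2.336, 0.001]
ft_force: [1.1, 0.1, -1.8]
width: 38.0
grasp_force: 30.0
```

Run:
```python
from fit import *
o=ctrl.get_obs();m=R.from_rotvec(o['orientation']).as_matrix();print(o['t'],o['ee_pos'],o['width'],np.degrees(np.arctan2(m[1,0],m[0,0])))
for f in('c3','c4'):
    C=np.load(f+'.npy')
    for u,v in([(322,130)] if f=='c3' else [(246,132),(249,180)]): print(f,np.median(C[v-3:v+4,u-3:u+4].reshape(-1,3),0))
p=shot('scene');save(p,'s2.png',(300,190,460,310),5)
```

```text
19.3167 [595.7 255.3 126.9] 38.043595155370895 96.06871647625255
c3 [597.1 255.3   9.1]
c4 [597.  254.9   9.2]
c4 [541.1 249.7   9.3]
```

View pics/s2.png

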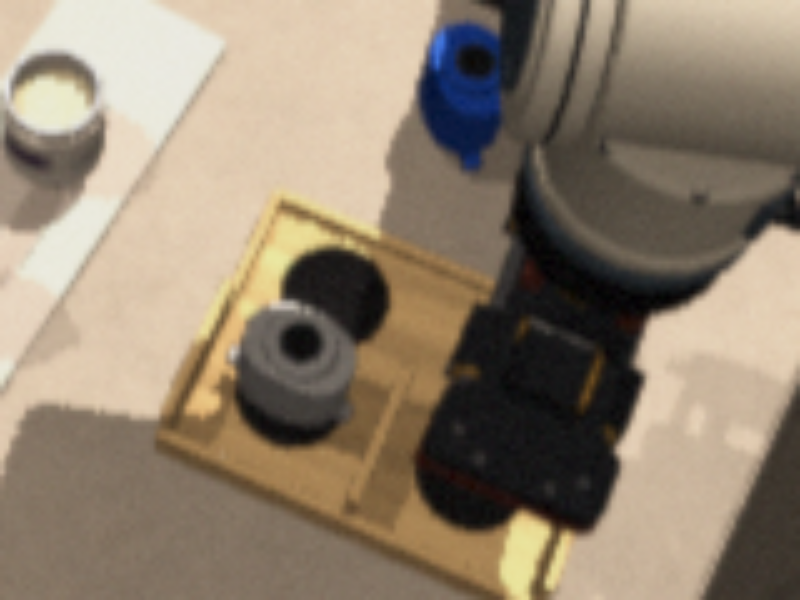

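The gripper and plain bush are over the back-right pad, with the pad at (470,490) in the crop. The collared bush is at (295,350) with its tabs along y. I'm lowering onto the pad.

Emit:
play_rows([
  [0.7, 0, -20],
  [0, 0, -25],
  [0, 0, -20],
  [0, 0, -13],
  [0, 0, -7],
  [0, 0, -4],
  [0, 0, 0],
  [0, 0, 0],
], yaw=[0, 0, 0, 0, 0, 0, 0, 0])

```text
t: 20.03
ee_pos: [597.2, 256.1, 39.2]
orientation: [2.1, 2.336, 0.002]
ft_force: [-0.2, 0.2, -2.6]
width: 38.0
grasp_force: 30.0
```

Emit:
play_rows([
  [0, 0, -1.5],
  [0, 0, -1],
  [0, 0, 0],
  [0, 0, 0],
], yaw=[0, 0, 0, 0])

```text
t: 20.37
ee_pos: [596.5, 255.9, 36.0]
orientation: [2.1, 2.336, 0.001]
ft_force: [0.3, -0.4, -2.6]
width: 38.3
grasp_force: 30.0
```

Emit:
play_rows([
  [0, 0, -1],
  [0, 0, 0],
  [0, 0, 0],
], yaw=[0, 0, 0])

```text
t: 20.62
ee_pos: [596.4, 255.8, 34.7]
orientation: [2.1, 2.337, 0.0]
ft_force: [-0.2, -0.2, -1.5]
width: 38.1
grasp_force: 30.0
```

Emit:
play_rows([
  [0, 0, -0.7],
  [0, 0, 0],
  [0, 0, 0],
], yaw=[0, 0, 0])

```text
t: 20.87
ee_pos: [596.4, 255.8, 34.6]
orientation: [-2.1, -2.336, -0.0]
ft_force: [-2.6, -0.2, 5.8]
width: 37.9
grasp_force: 30.0
```

Emit:
play_rows([
  [0, 0, 1],
  [0, 0, 0],
  [0, 0, 0],
  [0, 0, 0],
  [0, 0, 15],
  [0, 0, 30],
  [0, 0, 35],
  [0, 0, 35],
], yaw=[0, 0, 0, 0, 0, 0, 0, 0], gripper=0.3)

```text
t: 21.53
ee_pos: [595.9, 255.6, 151.6]
orientation: [-2.1, -2.336, 0.002]
ft_force: [0.9, 0.3, -0.1]
width: 61.5
grasp_force: 0.0
```

Run:
```python
from fit import *
o=ctrl.get_obs();print(o['t'],o['ee_pos'])
for f in('c2','c3','c4'):
    C=np.load(f+'.npy')
    P=sel(C,(606,163),38,60,90);print(f,'hist',np.histogram(P[:,2],bins=range(60,91,2))[0])
    for a,b in((75,80),(69.5,80)):
        P=sel(C,(606,163),38,a,b);print(len(P),P[:,:2].mean(0),cv2.minEnclosingCircle(P[:,:2].astype(np.float32)),cv2.minAreaRect(P[:,:2].astype(np.float32)))
p=shot('top');C=cloud(p);P=sel(C,(597,255),40,63,80);print('old',len(P),P.mean(0),cv2.minAreaRect(P[:,:2].astype(np.float32)))
p=shot('scene');C=cloud(p);P=sel(C,(597,255),40,63,80);print('old',len(P),P.mean(0),cv2.minAreaRect(P[:,:2].astype(np.float32)))
P=sel(C,(606,163),36,75,80);print('new',len(P),P.mean(0),cv2.minEnclosingCircle(P[:,:2].astype(np.float32)));P=sel(C,(606,163),36,68,80);print(cv2.minAreaRect(P[:,:2].astype(np.float32)))
```

```text
21.5333 [595.9 255.6 151.6]
c2 hist [ 10   9  21  38  75 408  68  44 392 100   1   0   0   0   0]
530 [606. 163.] ((605.8615112304688, 162.9146728515625), 16.289438247680664) ((605.7427368164062, 162.94419860839844), (31.965116500854492, 30.285533905029297), 1.0298693180084229)
1056 [605.4 163.2] ((606.3819580078125, 162.66915893554688), 26.408809661865234) ((606.220703125, 162.41421508789062), (38.485206604003906, 51.97052764892578), 2.1937623023986816)
c3 hist [ 19  21  27  69  82 746  89  96 714 143   0   0   0   0   0]
933 [606.7 163.2] ((606.5193481445312, 162.66859436035156), 16.427444458007812) ((606.6887817382812, 163.00270080566406), (31.744693756103516, 31.71810531616211), 47.6478385925293)
1839 [606.8 164.1] ((607.1261596679688, 162.7711181640625), 26.48778533935547) ((606.4076538085938, 162.7879638671875), (37.83204650878906, 52.52863693237305), 5.761009693145752)
c4 hist [  6   2  10  45  53 811 110  52 768 176   0   0   0   0   0]
995 [606.7 162.6] ((606.3817749023438, 162.47216796875), 16.406888961791992) ((606.5166015625, 162.6580047607422), (32.312294006347656, 31.544614791870117), 51.483463287353516)
1960 [606.9 162.7] ((605.8318481445312, 162.5933837890625), 26.502456665039062) ((606.2409057617188, 162.72186279296875), (37.76898956298828, 52.75703048706055), 5.954993724822998)
old 49 [598.7 234.1  71.8] ((599.9219970703125, 233.7303009033203), (32.580814361572266, 11.255107879638672), 17.89859390258789)
old 18 [615.1 257.1  67.2] ((615.0762939453125, 257.3351135253906), (2.5477380752563477, 33.3254508972168), 3.9100310802459717)
new 138 [608.  162.4  77.9] ((610.7218627929688, 158.88710021972656), 19.731616973876953)
((607.2830810546875, 162.26954650878906), (53.18471145629883, 39.419677734375), 88.55461883544922)
```

Emit:
play_rows([
  [2, -20, 0],
  [3, -28, 0],
  [3, -28, 0],
  [2, -17, 0],
  [0, 0, -20],
  [0, 0, -10],
  [0, 0, 0],
  [0, 0, 0],
], yaw=[0, 0, 0, 0, 0, 0, 0, 0])

```text
t: 22.3
ee_pos: [605.6, 163.0, 119.3]
orientation: [-2.099, -2.336, 0.003]
ft_force: [-0.2, 0.3, 0.3]
width: 61.5
grasp_force: 0.0
```

Run:
```python
from fit import *
o=ctrl.get_obs();print(o['t'],o['ee_pos']);p=shot('scene');C=cloud(p);P=sel(C,(597,255),40,60,80);print('old',len(P),P.mean(0),cv2.minAreaRect(P[:,:2].astype(np.float32)));save(p,'s3.png',(320,200,440,290),6)
for i in range(3): p=shot('scene');print(ctrl.get_obs()['ee_pos'])
```

```text
22.3 [605.6 163.  119.3]
old 374 [598.9 256.3  71.1] ((596.5531616210938, 255.80506896972656), (38.89666748046875, 52.42012405395508), 3.691498279571533)
[606.5 163.5 120.4]
[606.7 163.5 120.6]
[606.7 163.5 120.7]
```

View pics/s3.png

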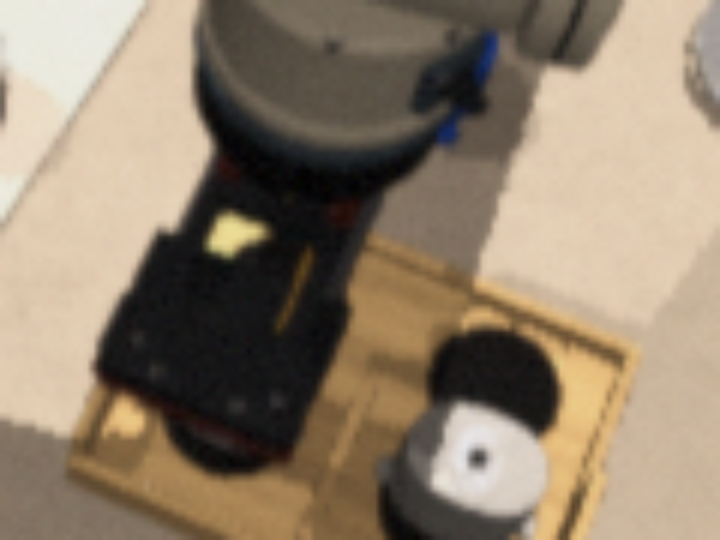

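The plain bush stands upright on its pad at (470,460) in the crop. I'm gripping the collared bush.

Emit:
play_rows([
  [0, -0.7, -20],
  [0, 0, -25],
  [0, 0, -20],
  [0, 0, -13],
  [0, 0, -7],
  [0, 0, -1],
  [0, 0, 0],
  [0, 0, 0],
], yaw=[0, 0, 0, 0, 0, 0, 0, 0])

```text
t: 23.17
ee_pos: [607.2, 162.4, 35.0]
orientation: [2.099, 2.336, 0.002]
ft_force: [-0.4, -0.2, 0.6]
width: 61.5
grasp_force: 0.0
```

Emit:
play_rows([
  [0, 0, 0],
  [0, 0, 0],
  [0, 0, 0],
  [0, 0, 0],
  [0, 0, 0],
], yaw=[0, 0, 0, 0, 0], gripper=1)

```text
t: 23.58
ee_pos: [606.8, 162.2, 34.5]
orientation: [2.1, 2.336, 0.001]
ft_force: [0.1, 0.3, 3.7]
width: 38.6
grasp_force: 30.0
```

Emit:
play_rows([
  [0, 0, 3],
  [0, 0, 15],
  [0, 0, 30],
  [0, 0, 35],
  [0, 0, 35],
  [0, 0, 35],
  [0, 0, 20],
  [0, -15, 0],
], yaw=[0, 0, 0, 0, 0, 0, 0, 0])

```text
t: 24.25
ee_pos: [609.1, 149.2, 212.4]
orientation: [2.095, 2.335, 0.012]
ft_force: [0.8, -0.3, -2.3]
width: 38.2
grasp_force: 30.0
```

Emit:
play_rows([
  [-1, -30, 0],
  [-1, -40, 0],
  [-1, -40, 0],
  [-1, -40, 0],
  [-1, -40, 0],
  [-1, -40, 0],
  [-1, -40, 0],
  [-1, -40, 0],
], yaw=[0, 0, 0, 0, 0, 0, 0, 0])

```text
t: 24.92
ee_pos: [596.4, -165.3, 205.1]
orientation: [-2.098, -2.334, 0.002]
ft_force: [0.3, -0.4, -1.6]
width: 38.7
grasp_force: 30.0
```

Emit:
play_rows([
  [-1, -40, 0],
  [-1, -40, 0],
  [-1, -30, 0],
  [0, -15, 0],
  [0, -3, 0],
  [0, 0, 0],
  [0, 0, 0],
  [0, 0, 0],
], yaw=[0, 0, 0, 0, 0, 0, 0, 0])

```text
t: 25.58
ee_pos: [595.3, -289.1, 206.5]
orientation: [-2.097, -2.337, 0.0]
ft_force: [0.5, -0.2, -2.0]
width: 38.8
grasp_force: 30.0
```

Run:
```python
from fit import *
o=ctrl.get_obs();print(o['t'],o['ee_pos'])
p=shot('wrist');C=cloud(p);np.save('cs.npy',C);q=C.reshape(-1,3)
for r in models.landmark_of(p,'seat')[:2]: print(r['conf'],r['location'],atz(p,*r['location'],44))
P=sel(C,(596,-228),60,40,48);c,rr=cv2.minEnclosingCircle(P[:,:2].astype(np.float32));print('plate',c,rr)
# raster at z=44 plane: hole = depth below plate
G=np.zeros((121,121),np.uint8);
v,u=np.mgrid[:121,:121]
X=c[0]-60+u;Y=c[1]-60+v
Wi=np.linalg.inv(p['W']);pt=np.stack([X,Y,np.full(X.shape,44.),np.ones(X.shape)],-1)@Wi.T
U=p['fx']*pt[...,0]/-pt[...,2]+p['cx'];V=-p['fy']*pt[...,1]/-pt[...,2]+p['cy']
im=cv2.remap(p['pixels'][:,:,::-1].copy(),U.astype(np.float32),V.astype(np.float32),cv2.INTER_LINEAR)
Zm=cv2.remap(C[...,2].astype(np.float32),U.astype(np.float32),V.astype(np.float32),cv2.INTER_NEAREST)
hole=((Zm<38)&(np.hypot(u-60,v-60)<45)).astype(np.uint8)
print('hole',hole.sum());vv,uu=np.where(hole);print('hole rect',cv2.minAreaRect(np.stack([uu,vv],-1).astype(np.float32)),'centroid',uu.mean()+c[0]-60,vv.mean()+c[1]-60)
big=cv2.resize(im,None,fx=3,fy=3);hb=cv2.resize(hole*255,None,fx=3,fy=3,interpolation=0)
a=cv2.resize(p['pixels'][:,:,::-1],(400,250))
out=np.hstack([big,cv2.cvtColor(hb,8)]);a=cv2.resize(p['pixels'][:200,:,::-1],(726,227));cv2.imwrite('pics/seat.png',np.vstack([out[:, :726],a]))
```

```text
25.5833 [ 595.3 -289.1  206.5]
0.96 [331.3, 130.8] [ 598.  -228.8   44. ]
plate (596.43359375, -228.21649169921875) 54.19280242919922
hole 1390
hole rect ((59.7884635925293, 60.44230270385742), (66.28724670410156, 34.32032012939453), 78.69007110595703) centroid 596.2508599370503 -228.40066436108924
```

View pics/seat.png

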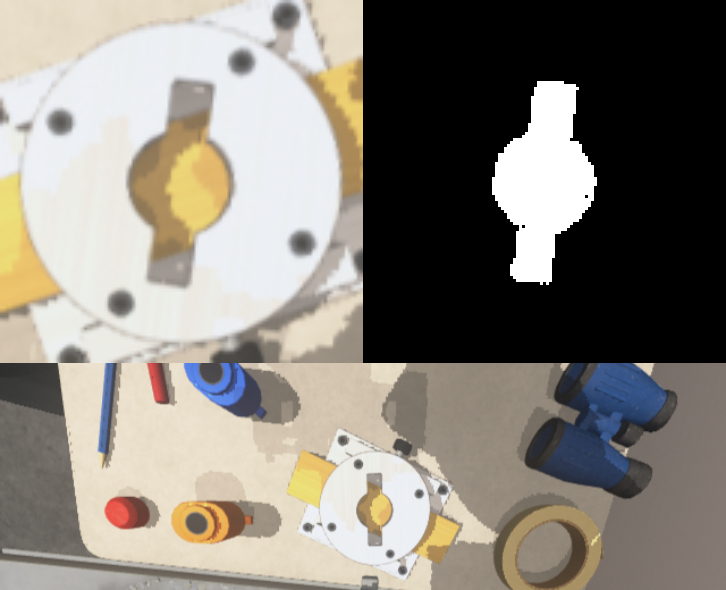

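The empty seat's slots run at about 6.7° and its centre is (596.3,-228.3). I'm moving over it.

Emit:
play_rows([
  [0.2, 20, 0],
  [0.2, 25, 0],
  [0.2, 12, 0],
  [0.3, 3.8, -15],
  [0, 0, -30],
  [0, 0, -30],
  [0, 0, -20],
  [0, 0, -10],
], yaw=[0, 0.4, 0.4, 0, 0, 0, 0, 0])

```text
t: 26.35
ee_pos: [594.9, -228.7, 99.2]
orientation: [-2.079, -2.35, 0.002]
ft_force: [-0.7, 0.8, -1.6]
width: 38.6
grasp_force: 30.0
```

Emit:
play_rows([
  [0, 0, -10],
  [0, 0, -8],
  [0, 0, -3],
  [0, 0, 0],
  [0, 0, 0],
  [0, 0, 0],
  [0, 0, 0],
], yaw=[0, 0, 0, 0, 0, 0, 0])

```text
t: 26.93
ee_pos: [596.8, -230.4, 82.0]
orientation: [2.083, 2.35, 0.001]
ft_force: [-0.5, 0.2, -1.5]
width: 38.8
grasp_force: 30.0
```

Run:
```python
from fit import *
for i in range(3):
    o=ctrl.get_obs();m=R.from_rotvec(o['orientation']).as_matrix();print(o['t'],o['ee_pos'],np.degrees(np.arctan2(m[1,0],m[0,0])),o['ft_force'])
    if i<2:p=shot('scene')
C=cloud(p);P=sel(C,(596,-228),36,110-10,130);print(len(P),P.mean(0) if len(P) else '')
```

```text
26.9333 [ 596.8 -230.4   82. ] 96.89576762668284 [-0.5  0.2 -1.5]
26.9833 [ 596.7 -230.3   81.8] 96.89664184921793 [ 0.7 -0.2 -2. ]
27.0333 [ 596.6 -230.3   81.6] 96.9003936622137 [ 0.2 -0.6 -2.2]
223 [ 599.7 -216.   116.5]
```

Emit:
play_rows([
  [-0.2, 1, 0],
  [0, 1, -4],
  [0, 0, -4],
  [0, 0, -3],
  [0, 0, 0],
  [0, 0, 0],
], yaw=[0, 0, 0, 0, 0, 0])

```text
t: 27.53
ee_pos: [595.8, -228.0, 69.5]
orientation: [-2.083, -2.35, 0.0]
ft_force: [0.4, 0.2, -1.5]
width: 39.1
grasp_force: 30.0
```

Emit:
play_rows([
  [0, 0, -2],
  [0, 0, -2],
  [0, 0, -2],
  [0, 0, 0],
  [0, 0, 0],
], yaw=[0, 0, 0, 0, 0])

```text
t: 27.95
ee_pos: [596.0, -228.1, 63.8]
orientation: [-2.083, -2.351, 0.0]
ft_force: [-0.5, 0.6, -2.6]
width: 38.5
grasp_force: 30.0
```

Shank has entered without contact. Going on to the tabs.

Emit:
play_rows([
  [0, 0, -2],
  [0, 0, -2],
  [0, 0, -1],
  [0, 0, 0],
  [0, 0, 0],
], yaw=[0, 0, 0, 0, 0])

```text
t: 28.37
ee_pos: [596.1, -228.0, 58.9]
orientation: [-2.084, -2.351, 0.0]
ft_force: [0.7, -0.5, -1.2]
width: 38.2
grasp_force: 30.0
```

Emit:
play_rows([
  [0, 0, -2],
  [0, 0, -1.5],
  [0, 0, -1],
  [0, 0, 0],
  [0, 0, 0],
], yaw=[0, 0, 0, 0, 0])

```text
t: 28.78
ee_pos: [596.1, -228.1, 54.4]
orientation: [2.084, 2.351, 0.0]
ft_force: [2.6, -0.3, -2.4]
width: 38.5
grasp_force: 30.0
```

Tabs are in the slots. These are the last 3 mm.

Emit:
play_rows([
  [0, 0, -1],
  [0, 0, -1],
  [0, 0, 0],
  [0, 0, 0],
], yaw=[0, 0, 0, 0])

```text
t: 29.12
ee_pos: [596.1, -228.1, 52.4]
orientation: [2.084, 2.351, 0.0]
ft_force: [1.2, 0.3, -2.3]
width: 38.7
grasp_force: 30.0
```

Emit:
play_rows([
  [0, 0, -0.8],
  [0, 0, 0],
  [0, 0, 0],
], yaw=[0, 0, 0])

```text
t: 29.37
ee_pos: [596.2, -228.1, 51.7]
orientation: [2.084, 2.351, 0.0]
ft_force: [0.8, -0.5, -2.0]
width: 38.5
grasp_force: 30.0
```

Emit:
play_rows([
  [0, 0, -0.7],
  [0, 0, 0],
  [0, 0, 0],
], yaw=[0, 0, 0])

```text
t: 29.62
ee_pos: [596.2, -228.1, 51.5]
orientation: [2.083, 2.351, 0.0]
ft_force: [-1.1, 1.9, 4.8]
width: 38.6
grasp_force: 30.0
```

Emit:
play_rows([
  [0, 0, 0],
  [0, 0, 0],
  [0, 0, 0],
  [0, 0, 0],
  [0, 0, 10],
  [0, 0, 30],
  [0, 0, 40],
  [0, 0, 40],
], yaw=[0, 0, 0, 0, 0, 0, 0, 0], gripper=0.3)

```text
t: 30.28
ee_pos: [595.2, -227.8, 171.9]
orientation: [-2.082, -2.349, 0.001]
ft_force: [1.7, -0.5, 0.2]
width: 61.3
grasp_force: 0.0
```

Emit:
play_rows([
  [0, 0, 30],
  [-10, 5, 0],
  [-10, 5, 0],
  [-10, 0, 0],
  [-10, 0, 0],
  [-8, 0, 0],
  [0, 0, 0],
  [0, 0, 0],
], yaw=[-7, -7, -7, -7, -7, -7, -7, -7])

```text
t: 30.95
ee_pos: [547.6, -218.1, 201.8]
orientation: [2.947, 1.088, 0.0]
ft_force: [0.4, 0.2, -0.6]
width: 61.3
grasp_force: 0.0
```

Emit:
play_rows([
  [0, 0, 0],
  [0, 0, 0],
  [0, 0, 0],
  [0, 0, 0],
  [0, 0, 0],
  [0, 0, 0],
  [0, 0, 0],
], yaw=[-7, -7, -7, -7, -7, 0, 0])

```text
t: 31.53
ee_pos: [548.1, -218.1, 201.5]
orientation: [3.137, 0.167, 0.001]
ft_force: [-0.2, -0.2, -0.4]
width: 61.5
grasp_force: 0.0
```

Run:
```python
from fit import *
o=ctrl.get_obs();print(o['t'],o['ee_pos'],o['orientation'],o['ft_force'])
p=shot('wrist');C=cloud(p);P=sel(C,(596,-228),40,75,110);print(np.histogram(P[:,2],bins=range(76,110,2)))
P=sel(C,(596,-228),40,84,110);print(cv2.minAreaRect(P[:,:2].astype(np.float32)))
P=sel(C,(596,-228),56,40,48);print(np.median(P[:,2]))
p=shot('top');C=cloud(p)
for nm,c,z in(('jar',(550,-4),(55,70)),('bottle',(650,-3),(20,140)),):
    P=sel(C,c,45,*z);print(nm,len(P),np.median(P,0),P.max(0),P.min(0))
```

```text
31.5333 [ 548.1 -218.1  201.5] [3.1 0.2 0. ] [-0.2 -0.2 -0.4]
(array([  0,   2,   2,   5,  10, 409, 533,   6, 348, 599,   9,   0,   0,
         0,   0,   0]), array([ 76,  78,  80,  82,  84,  86,  88,  90,  92,  94,  96,  98, 100,
       102, 104, 106, 108]))
((595.6057739257812, -227.7900390625), (37.72690200805664, 53.60184097290039), 5.854132652282715)
44.14481357748289
jar 73 [548.8  -6.   62.7] [571.1  19.   69.1] [524.1 -29.6  55.2]
bottle 300 [642.5  -5.3  91.2] [670.6  17.1 138. ] [625.6 -26.5  22. ]
```

The head's top is at 88 and the collar's at 94, so the bush is fully home. Next I fetch the jar.

Emit:
play_rows([
  [0, 20, 0],
  [0, 35, 0],
  [1, 40, 0],
  [1, 40, 0],
  [0, 40, 0],
  [0, 25, 0],
  [0, 14.4, 0],
  [0, 0, -20],
], yaw=[0, 0, 0, 0, 0, 0, 0, 0], gripper=0.23)

```text
t: 32.3
ee_pos: [552.5, -0.8, 184.1]
orientation: [-3.137, -0.171, -0.01]
ft_force: [-0.1, -0.6, 0.4]
width: 67.3
grasp_force: 0.0
```

Emit:
play_rows([
  [0, 0, -35],
  [0, 0, -35],
  [0, 0, -30],
  [0, 0, -20],
  [0, 0, 0],
  [0, 0, 0],
  [0, 0, 0],
], yaw=[0, 0, 0, 0, 0, 0, 0])

```text
t: 32.88
ee_pos: [551.0, -3.8, 62.1]
orientation: [3.137, 0.163, 0.002]
ft_force: [0.1, -0.4, -0.2]
width: 67.5
grasp_force: 0.0
```

Emit:
play_rows([
  [-0.4, 0, -15],
  [0, 0, -13],
  [0, 0, -8],
  [0, 0, 0],
  [0, 0, 0],
], yaw=[0, 0, 0, 0, 0])

```text
t: 33.3
ee_pos: [549.6, -3.7, 25.0]
orientation: [-3.137, -0.162, 0.001]
ft_force: [0.7, 0.8, -0.1]
width: 67.0
grasp_force: 0.0
```

Emit:
play_rows([
  [0, 0, 0],
  [0, 0, 0],
  [0, 0, 0],
  [0, 0, 0],
  [0, 0, 3],
  [0, 0, 25],
  [0, 0, 35],
  [0, 0, 40],
], yaw=[0, 0, 0, 0, 0, 0, 0, 0], gripper=1)

```text
t: 33.97
ee_pos: [547.9, -3.7, 127.6]
orientation: [-3.137, -0.162, 0.007]
ft_force: [1.5, 0.5, -1.7]
width: 50.5
grasp_force: 30.0
```

Emit:
play_rows([
  [0, 10, 20],
  [0, 25, 0],
  [0, 25, 0],
  [0, 10, 0],
  [0, 0, 0],
  [0, 0, 0],
  [0, 0, 0],
], yaw=[0, 0, 0, 0, 0, 0, 0])

```text
t: 34.55
ee_pos: [549.3, 65.6, 147.6]
orientation: [3.137, 0.162, -0.001]
ft_force: [0.5, -0.4, -0.5]
width: 50.7
grasp_force: 30.0
```

Run:
```python
from fit import *
o=ctrl.get_obs();print(o['t'],o['ee_pos'],o['width'])
p=shot('wrist');C=cloud(p);im=p['pixels'];save(p,'w6.png')
for m in('pad_jar_top','pad_bottle_top'):
    for r in models.landmark_of(p,m)[:3]: print(m,r['conf'],r['location'],atz(p,*r['location'],9))
m=((im.max(2)<62)&(C[...,2]<14)&(C[...,2]>4)).astype(np.uint8);m=cv2.morphologyEx(m,cv2.MORPH_OPEN,np.ones((5,5),np.uint8))
n,l,s,c=cv2.connectedComponentsWithStats(m)
for i in range(1,n):
    if s[i,4]>300: print(s[i],C[l==i].mean(0),cv2.minEnclosingCircle(C[l==i][:,:2].astype(np.float32)))
```

```text
34.55 [549.3  65.6 147.6] 50.65258664113966
pad_jar_top 0.87 [235.2, 178.6] [550.1 159.4   9. ]
pad_bottle_top 0.69 [147.8, 176.7] [542.5 252.    9. ]
[ 207   99   52   52 2117] [605.4 163.6   9.2] ((604.6992797851562, 163.77223205566406), 26.485334396362305)
[ 212  156   49   47 1833] [549.9 158.3   9.3] ((549.5265502929688, 158.46408081054688), 26.163658142089844)
```

View pics/w6.png

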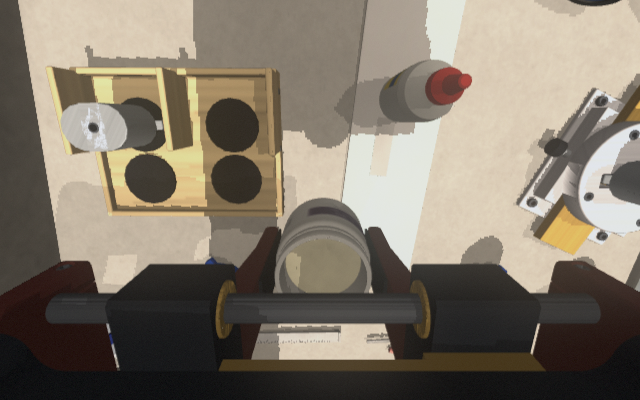

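The jar pad is at (236,179), which is (549.6,158.6). The plain bush stands in its bay at (95,127), and the jar is held upright.

Emit:
play_rows([
  [0, 20, 0],
  [0, 30, 0],
  [0, 25, 0],
  [0.3, 14, 0],
  [0, 4, -20],
  [0, 0, -25],
  [0, 0, -25],
  [0, 0, -18],
], yaw=[0, 0, 0, 0, 0, 0, 0, 0])

```text
t: 35.37
ee_pos: [549.3, 158.6, 58.1]
orientation: [3.137, 0.162, -0.002]
ft_force: [-0.2, 0.5, -1.7]
width: 50.4
grasp_force: 30.0
```

Emit:
play_rows([
  [0, 0, -14],
  [0, 0, -8],
  [0, 0, 0],
  [0, 0, 0],
  [0, 0, 0],
  [0, 0, 0],
], yaw=[0, 0, 0, 0, 0, 0])

```text
t: 35.87
ee_pos: [550.8, 159.4, 39.1]
orientation: [-3.137, -0.162, -0.003]
ft_force: [0.0, 0.5, -0.7]
width: 50.3
grasp_force: 30.0
```

Emit:
play_rows([
  [-0.8, -0.6, -4],
  [0, 0, -3],
  [0, 0, -1],
  [0, 0, 0],
  [0, 0, 0],
], yaw=[0, 0, 0, 0, 0])

```text
t: 36.28
ee_pos: [549.1, 158.7, 29.9]
orientation: [3.137, 0.162, -0.0]
ft_force: [0.1, -0.3, -0.6]
width: 50.5
grasp_force: 30.0
```

Emit:
play_rows([
  [0, 0, -1],
  [0, 0, -0.8],
  [0, 0, 0],
  [0, 0, 0],
], yaw=[0, 0, 0, 0])

```text
t: 36.62
ee_pos: [549.3, 158.8, 29.5]
orientation: [-3.137, -0.162, -0.0]
ft_force: [-4.1, -1.7, 12.3]
width: 50.1
grasp_force: 30.0
```

Emit:
play_rows([
  [0, 0, 1],
  [0, 0, 0],
  [0, 0, 0],
  [0, 0, 10],
  [0, 0, 35],
  [0, 0, 40],
  [0, 0, 40],
  [0, 0, 30],
], yaw=[0, 0, 0, 0, 0, 0, 0, 0], gripper=0.25)

```text
t: 37.28
ee_pos: [549.9, 158.9, 187.8]
orientation: [-3.137, -0.162, -0.004]
ft_force: [1.6, 0.8, 0.5]
width: 65.8
grasp_force: 0.0
```

Emit:
play_rows([
  [17, -25, 0],
  [19, -32, 0],
  [19, -32, 0],
  [19, -32, 0],
  [17, -26, 0],
  [10, -14.6, 0],
  [0, 0, 0],
  [0, 0, 0],
], yaw=[0, 0, 0, 0, 0, 0, 0, 0])

```text
t: 37.95
ee_pos: [649.9, -3.1, 184.1]
orientation: [-3.137, -0.159, 0.001]
ft_force: [0.1, -0.4, -0.2]
width: 66.4
grasp_force: 0.0
```

Run:
```python
from fit import *
p=shot('scene');o=ctrl.get_obs();print(o['t'],o['ee_pos'],o['width'])
p=shot('wrist');C=cloud(p)
P=sel(C,(549.5,158.6),34,60,75);print('jar',len(P),P.mean(0),cv2.minEnclosingCircle(P[:,:2].astype(np.float32)))
P=sel(C,(650,-3),30,20,84);print('bottle',circ(P,22.5,[650,-3]),len(P))
```

```text
38.0 [649.4  -2.2 184. ] 65.72459495605402
jar 274 [564.3 156.   65.1] ((553.932861328125, 158.4904327392578), 22.690950393676758)
bottle (array([649. ,  -3.6]), 475, np.float64(0.47995249924191136)) 475
```

Emit:
play_rows([
  [0, -0.5, -25],
  [0, 0, -35],
  [0, 0, -30],
  [0, 0, -20],
  [0, 0, -14],
  [0, 0, 0],
  [0, 0, 0],
], yaw=[0, 0, 0, 0, 0, 0, 0])

```text
t: 38.63
ee_pos: [649.8, -2.4, 60.2]
orientation: [-3.137, -0.164, 0.001]
ft_force: [-0.3, 0.4, 0.3]
width: 65.6
grasp_force: 0.0
```

Emit:
play_rows([
  [0, 0, 0],
  [0, 0, 0],
  [0, 0, 0],
  [0, 0, 0],
  [0, 0, 4],
  [0, 0, 30],
  [0, 0, 35],
  [0, 0, 35],
], yaw=[0, 0, 0, 0, 0, 0, 0, 0], gripper=1)

```text
t: 39.3
ee_pos: [649.2, -3.5, 164.8]
orientation: [-3.137, -0.161, 0.004]
ft_force: [0.5, -0.1, -1.7]
width: 42.6
grasp_force: 30.0
```

Emit:
play_rows([
  [-10, 23, 10],
  [-14, 33, 0],
  [-14, 33, 0],
  [-14, 33, 0],
  [-14, 33, 0],
  [-14, 33, 0],
  [-14, 33, 0],
  [-10, 22, 0],
], yaw=[0, 0, 0, 0, 0, 0, 0, 0])

```text
t: 39.97
ee_pos: [544.7, 242.0, 174.6]
orientation: [-3.137, -0.163, 0.0]
ft_force: [0.2, -0.3, -1.5]
width: 42.5
grasp_force: 30.0
```

Emit:
play_rows([
  [-4.5, 10, 0],
  [0, 0, -15],
  [0, 0, -25],
  [0, 0, -20],
  [0, 0, 0],
  [0, 0, 0],
  [0, 0, 0],
], yaw=[0, 0, 0, 0, 0, 0, 0])

```text
t: 40.55
ee_pos: [542.5, 249.4, 115.2]
orientation: [-3.137, -0.161, -0.002]
ft_force: [-0.4, 1.0, -2.0]
width: 43.0
grasp_force: 30.0
```

Emit:
play_rows([
  [-1.2, 0.6, -15],
  [0, 0, -15],
  [0, 0, -10],
  [0, 0, -6],
  [0, 0, -2],
  [0, 0, 0],
  [0, 0, 0],
], yaw=[0, 0, 0, 0, 0, 0, 0])

```text
t: 41.13
ee_pos: [541.0, 250.4, 66.8]
orientation: [-3.137, -0.162, -0.001]
ft_force: [0.0, -0.8, -0.8]
width: 42.6
grasp_force: 30.0
```

Emit:
play_rows([
  [0, 0, -1],
  [0, 0, -1],
  [0, 0, 0],
  [0, 0, 0],
], yaw=[0, 0, 0, 0])

```text
t: 41.47
ee_pos: [541.2, 250.5, 65.4]
orientation: [-3.137, -0.162, -0.003]
ft_force: [-0.9, -0.1, 5.2]
width: 42.8
grasp_force: 30.0
```

Contact. Releasing, retreating and checking.

Emit:
play_rows([
  [0, 0, 0],
  [0, 0, 0],
  [0, 0, 0],
  [0, 0, 0],
  [0, 0, 20],
  [0, 0, 35],
  [0, 0, 40],
  [0, 0, 40],
], yaw=[0, 0, 0, 0, 0, 0, 0, 0], gripper=0.25)

```text
t: 42.13
ee_pos: [539.7, 249.9, 200.0]
orientation: [3.137, 0.162, -0.003]
ft_force: [-0.3, 0.2, -0.2]
width: 65.9
grasp_force: 0.0
```

Emit:
play_rows([
  [-8, -15, 20],
  [-10, -25, 20],
  [-10, -30, 20],
  [-10, -30, 20],
  [-10, -20, 10],
  [0, 0, 0],
  [0, 0, 0],
  [0, 0, 0],
], yaw=[0, 0, 0, 0, 0, 0, 0, 0])

```text
t: 42.8
ee_pos: [492.6, 130.5, 288.9]
orientation: [-3.137, -0.161, 0.0]
ft_force: [0.4, 0.5, -0.1]
width: 65.9
grasp_force: 0.0
```

Run:
```python
from fit import *
o=ctrl.get_obs();print(o['t'],o['ee_pos'],o['qvel'],o['ft_force'])
p=shot('wrist');C=cloud(p);save(p,'w7.png')
P=sel(C,(549.5,158.6),34,60,75);print('jar',len(P),P.mean(0),cv2.minEnclosingCircle(P[:,:2].astype(np.float32)))
P=sel(C,(541,250),30,30,86);print('bottle',circ(P,22.5,[541,250]),len(P))
P=sel(C,(597,255.5),36,68,80);print('old',len(P),P.mean(0),cv2.minAreaRect(P[:,:2].astype(np.float32)))
```

```text
42.8 [492.6 130.5 288.9] [ 0.  0. -0. -0.  0. -0.] [ 0.4  0.5 -0.1]
jar 277 [546.5 159.7  66.4] ((546.731689453125, 158.78903198242188), 24.202823638916016)
bottle (array([539. , 250.7]), 344, np.float64(0.37186349778304084)) 344
old 1221 [595.4 255.9  71.2] ((595.4591674804688, 255.94354248046875), (38.081851959228516, 53.01594161987305), 6.110435962677002)
```

View pics/w7.png

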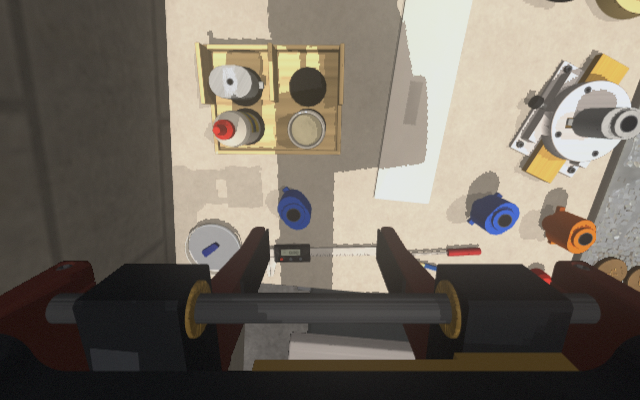

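The bottle at (237,127), jar at (307,128) and plain bush at (237,82) all stand upright on their pads. The collared bush is in the jig at (600,123). I'm handing in.

```bash
python3 -c "
from workcell import ticket;print(ticket.close_job())"
```

```text
the job is handed in; nothing more can be done
None
```

I changed the bush and handed the job in at about 43 s: the collared bush is fully home in the jig, the plain bush stands on the empty back pad, and the bottle and jar are upright on their own pads; the hand-in returned no verdict.

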